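# Feel a microscope slide for sticky spots, then load it with a scoop of parts

### The job

Before loading the microscope, feel its sample slide for sticky spots: take the empty carriage by its knob and run it slowly in hand right up to the red stop under the lens, then all the way back to the stop at the loading end. Then, with the scoop and without the fingers touching the parts, scoop a few of the steel slugs (three or more) from the blue tray, tip them into the white dish on the carriage at the loading end, and lay the scoop back in the tray, bowl up. Finally take the carriage by its knob slowly to the stop under the lens; no slug may be left lying outside the dish or the tray, and leave the jar, the wooden case and the brush alone.

Things in the scene. Friction and masses are not known exactly. Their poses are not given: they have to be found in the camera images.
- microscope: Black digital microscope fixed to the bench. Dark bed plate (x -75 to 75, y -185 to 415 mm, top 20 mm high) with a steel rail along its y and a red stop at each end; at +y a column 400 mm high. Origin on the bench under the middle of the dish when the carriage is at the loading stop; z up, y from the loading end to the lens.
- carriage (a joint): Slide of the carriage, m: 0 at the loading end's stop, 0.20 at the stop under the lens; grows along the microscope's +y. The 1 kg carriage has an aluminium platform 110 x 226 mm from 173 mm behind the dish's middle to 53 mm ahead, top 59 mm above the bench; it stays where left and takes 2 to 4 N to slide slowly. Starts somewhere mid-travel.
- knob: Round black knob on the carriage, 26 mm in diameter and 24 mm high, on a 12 mm stem; its top is 42 mm above the platform. Origin on the platform (59 mm above the bench) on the knob's axis, 135 mm behind the dish's middle (towards the loading end). It rides with the carriage. z up.
- knob_grip (a point): Middle of the knob, the height to grip: 89 mm above the bench, 30 mm above the platform.
- dish: White round dish fixed on the carriage's platform: outside 94 to 100 mm in diameter, 22 mm deep, wall and floor 3 mm; origin under its middle, 59 mm above the bench; its rim is 81 mm above the bench. It rides with the carriage. z up.
- dish_mid (a point): Point on the dish's axis 14 mm above its underside, 73 mm above the bench.
- lens (a point): Lower end of the vertical lens barrel, 186 mm above the bench, over x 0, y +200 mm of the microscope. The barrel is 56 to 68 mm in diameter and reaches up to 450 mm; its arm and focus block lie at y 205 to 355 mm, 260 to 370 mm high.
- tray: Blue open parts tray fixed to the bench, 200 x 96 mm outside, 34 mm high, upright walls and floor 4 mm thick; origin on the bench under its middle, x along its length, z up. The slugs lie in its -x half, near the robot; the scoop in its +x half, lip towards the slugs.
- scoop: Loose flat steel hand scoop, 0.1 to 0.16 kg, lying bowl up on the tray's floor. Origin under the middle of the bowl's floor; x runs from lip to handle, z up. Floor 1.2 to 1.6 mm thick, 66 mm wide, from x -18 to the back wall at x +36 mm, ahead of it a flat nose 50 mm wide to the lip at x -38 mm; side walls from x -18 mm (14 mm high, from x -2 mm 26 mm), inside 63 mm apart.
- scoop_grip (a point): Point on the axis of the scoop's black handle, x +73.5, z +64.5 mm in the scoop's frame: pinch here across its 18 mm width (along the scoop's y). The handle is 14 mm thick and 72 mm long and rises from the bowl's back at 55 degrees towards +x, from x 50, z 30 to x 91, z 89 mm.
- slug0: Loose sintered steel slug: a brown-grey disc 18 mm in diameter, 12 mm thick with rims bevelled 4 x 3.5 mm, 18 g; origin at its centre, z along its axis. Six alike; they start lying flat in the tray. On steel and in the tray they slide at a slope of 15 to 20 degrees.
- slug1: Loose sintered steel slug: a brown-grey disc 18 mm in diameter, 12 mm thick with rims bevelled 4 x 3.5 mm, 18 g; origin at its centre, z along its axis. Six alike; they start lying flat in the tray. On steel and in the tray they slide at a slope of 15 to 20 degrees.
- slug2: Loose sintered steel slug: a brown-grey disc 18 mm in diameter, 12 mm thick with rims bevelled 4 x 3.5 mm, 18 g; origin at its centre, z along its axis. Six alike; they start lying flat in the tray. On steel and in the tray they slide at a slope of 15 to 20 degrees.
- slug3: Loose sintered steel slug: a brown-grey disc 18 mm in diameter, 12 mm thick with rims bevelled 4 x 3.5 mm, 18 g; origin at its centre, z along its axis. Six alike; they start lying flat in the tray. On steel and in the tray they slide at a slope of 15 to 20 degrees.
- slug4: Loose sintered steel slug: a brown-grey disc 18 mm in diameter, 12 mm thick with rims bevelled 4 x 3.5 mm, 18 g; origin at its centre, z along its axis. Six alike; they start lying flat in the tray. On steel and in the tray they slide at a slope of 15 to 20 degrees.
- slug5: Loose sintered steel slug: a brown-grey disc 18 mm in diameter, 12 mm thick with rims bevelled 4 x 3.5 mm, 18 g; origin at its centre, z along its axis. Six alike; they start lying flat in the tray. On steel and in the tray they slide at a slope of 15 to 20 degrees.
- jar: Bystander: small amber glass jar with black cap, 42 mm in diameter, 58 mm high; origin under its middle. Leave it alone.
- case: Bystander: flat wooden case of a calibration target, 32 x 84 x 12 mm; origin under its middle. Leave it alone.
- brush: Bystander: lens brush, yellow handle 100 mm long and 12 mm thick, lying; origin under the handle's bristle end, handle along +x, bristles to -x (40 mm). Leave it alone.
There are look-alikes about, which are no part of the job. There is more than one size of the scoop; the job needs the larger.

How it is judged:
By the outcome, as a careful person would: the job done as asked, in the order asked, and still so for the second after the job is handed in, with the robot touching nothing.
It also fails if it takes over 72 s, if anything falls off the work surface, if the arm or the gripper's body presses on something with over 40 N, if the wrist force passes 120 N, or if a joint passes its speed limit or range.

### The arm

A 7-joint arm with a two-finger parallel gripper is mounted at the origin on the work surface. World frame = base frame: x ahead of the robot, y to its left, z up, the work surface at z = 0. Lengths are in m, angles in rad, forces in N, time in s.
With the tool pointing down it reaches from about 0.425 to 0.975 m from the base axis. Payload 16.7 kg.
Tool frame: the origin (TCP) lies on the mounting face of the last link; the fingertips stand 173 mm ahead of it and the grasp point (between the pads) lies 155 mm ahead of it; x points along the fingers, z is the direction in which the jaws open and shut, and the axes are right-handed (so a half turn about x gives the same grasp; the last joint's range is limited). The gripper opens to 85 mm and grips with 20 to 120 N. Pads are 22 mm wide; open, the fingers measure 114 mm over their backs; the gripper's body (76 mm by 85 mm) begins 54 mm behind the grasp point. The pads swing forward as they close: fully open they stand 13 mm farther back than shut.
Start: joints at [-1.438, 0.426, 0.074, 1.606, -0.034, 1.111, -0.067], TCP at [0.188, 0.648, 0.405] pointing down, gripper open.
Joint ranges: [-2.85, 2.85], [-0.5, 2.14], [-1.23, 1.37], [0.21, 2.46], [-1.02, 4.16], [0.16, 2.05], [-2.73, 2.73]. Speed limits (rad/s): [1.89, 1.89, 2.39, 2.39, 3.01, 3.01, 3.01].

### API

Orientations are given as a unit quaternion [w, x, y, z].
In Python, from rig import robot gives the robot as it stands.
- The arm moves only by the tool play_rows, never from a script. Its argument "rows" is a list of rows, each an object of numbers: "x", "y", "z": the shift along the tool's x, y, z as a fraction of full scale; "turn": the turn about the tool's x as a fraction of full scale. In form: [{"x": .., "y": .., "z": .., "turn": ..}, ...]. A call has 1 to 8 rows; each row is the pose to reach, as a shift and turn from the pose commanded when the call began, along the tool's axes at that moment, turning the shorter way round; what a row does not reach only later rows make up. Full scale, the value 1, is 200 mm for a shift and pi rad for a turn. A row lasts 1/10 s, in which the tool goes at most 50 mm and 8.59 degrees, less where a joint would pass 70% of its speed; a pose out of reach is approached as far as the arm can. A call with a number of a shift or a turn outside -1 to 1 is refused whole. A call with a gripper value outside its range is refused whole. "gripper" is the gripper command: -1 is shut, 1 is fully open, values between are in proportion, set as the call begins (left out, the last holds). The fingers move at their own pace and stop on an object; "force" is the grip in N (left out, the last holds). Time passes only in rows, so rows that repeat a pose let the fingers close. It gives the time, the measured TCP pose, the force and the opening at its end, in the units of the state.
- robot.read_state(): the state, without advancing time (a new reading comes with each control period).
- robot.read_camera(name): name is "scene" or "side" or "wrist"; returns a dict with "color" (420x560x3 uint8, red, green, blue), "K" (3x3 intrinsics, pixels), "D" ([k1, k2, p1, p2, k3] as OpenCV has them; the pictures are not rectified), "R" (3x3) and "t" (3): a world point X has camera coordinates R X + t. Camera axes: x right, y down, z forward; pixel columns grow to the right and rows downward; lengths in m; the calibration is good to about 2 mm. A picture is of the moment at which its call begins. There is no depth.
- robot.close_job(): hands the job in, once; it reports no verdict.
Trained networks look in a picture, given as the dict that the camera call returned (one of the last four; its "shot" number tells which), for a name from the list of things; names that differ only in an ending like _2 or _b are one class to them, and where a whole thing is asked for, a point or a joint stands for the part that bears it (a point fixed in the world has none). Each returns a list of dicts, best first, with "conf" (0 to 1); they miss things now and then, are a little off and sometimes report something else, mostly with a low value. They report only what shows in the picture. A call takes as long as a camera call. They do not tell look-alikes from the thing itself.
- robot.boxes_of(picture, query): "at" ([x, y, z] in m, in world coordinates, good to about 4 mm: the middle of the surface that is visible of it).
- robot.landmark_of(picture, query): "at" ([x, y, z] in m, in world coordinates, good to about 4 mm: a listed point, or the origin of a listed thing).
The state is a dict: "time": time; "joint_pos": joint angles; "joint_vel": joint speeds; "joint_torque": joint torques, N m; "eef_pos": TCP position; "orientation": TCP orientation; "contact_force": force on the tool from outside, world axes, zero at the start; "ft_torque": the same for the moment, N m; "finger_gap": finger opening in m.
Only numpy, scipy, OpenCV 4.12 (cv2) and the standard library are available. Lean on these libraries where they do the work, as an engineer would, in place of code of your own. Each camera call takes 0.05 s, during which the arm holds its last target. There are 200 camera calls.

## Working session

There is one attempt and no reset: what is moved stays moved. The work goes in short steps, Python scripts to look and compute and a tool call to move; the robot and the scene stay as the last step left them, time stands still between calls to the robot, and variables do not carry over. Pictures are saved under pics/ and viewed, about 8 in all and at most 12, crops included, and the job is handed in when it is done.

Besides the shell and the picture viewer there is one more tool, called after "Call:" by a JSON object that holds its "api" and its "payload". play_rows: Moves the arm, as the interface text tells. Its arguments: {"type":"object","properties":{"rows":{"type":"array","items":{"type":"object","properties":{"x":{"type":"number","minimum":-1,"maximum":1},"y":{"type":"number","minimum":-1,"maximum":1},"z":{"type":"number","minimum":-1,"maximum":1},"turn":{"type":"number","minimum":-1,"maximum":1}}}},"gripper":{"type":"number"},"force":{"type":"number"}},"required":["rows"]}

```bash
ls; mkdir -p pics
cat > h.py <<'E'
import numpy as np, cv2
from rig import robot
from scipy.spatial.transform import Rotation as Ro
def q2R(q): return Ro.from_quat([q[1],q[2],q[3],q[0]]).as_matrix()
def save(p,n): cv2.imwrite('pics/'+n,cv2.cvtColor(p['color'],cv2.COLOR_RGB2BGR))
def pix(p,X):
    return cv2.projectPoints(np.array([X],float),cv2.Rodrigues(p['R'])[0],np.array(p['t'],float),p['K'],np.array(p['D'],float))[0][0,0]
def st():
    s=robot.read_state();print('t',s['time'],'tcp',np.round(s['eef_pos'],4),'gap',round(s['finger_gap'],4),'F',np.round(s['contact_force'],1));print(np.round(q2R(s['orientation']),3).tolist(),np.round(s['joint_pos'],2));return s
E
python3 - <<'E'
from h import *
st()
for c in ['scene','side']:
    p=robot.read_camera(c);save(p,c+'0.png')
    for n in ['microscope','knob','dish','lens','tray','scoop','scoop_grip','slug0','jar','case','brush','knob_grip']:
        for d in robot.landmark_of(p,n):
            print(c,n,round(d['conf'],2),np.round(d['at'],3),np.round(pix(p,d['at'])))
E
```

```text
pics
t 0.0 tcp [0.1883 0.648  0.404 ] gap 0.0851 F [-0.5 -0.6 -0.4]
[[-0.0, -0.96, 0.279], [-0.001, 0.279, 0.96], [-1.0, -0.0, -0.001]] [-1.44  0.43  0.07  1.61 -0.03  1.11 -0.07]
scene microscope 0.69 [ 0.488  0.137 -0.002] [309. 208.]
scene microscope 0.32 [ 0.442 -0.289  0.009] [204. 270.]
scene knob 0.73 [0.476 0.257 0.057] [328. 177.]
scene knob 0.64 [0.491 0.118 0.058] [306. 197.]
scene dish 0.96 [0.474 0.254 0.058] [327. 177.]
scene lens 0.66 [ 0.441 -0.288  0.01 ] [204. 270.]
scene lens 0.57 [0.465 0.337 0.189] [342. 135.]
scene lens 0.49 [0.475 0.255 0.058] [328. 177.]
scene lens 0.19 [ 0.525 -0.439 -0.   ] [180. 323.]
scene scoop 0.73 [0.472 0.255 0.076] [327. 172.]
scene scoop 0.71 [ 0.555 -0.268  0.003] [235. 288.]
scene scoop 0.2 [ 0.485 -0.26   0.015] [221. 271.]
scene scoop_grip 0.98 [ 0.634 -0.271  0.068] [252. 290.]
scene scoop_grip 0.8 [ 0.46  -0.112  0.048] [251. 232.]
scene scoop_grip 0.64 [ 0.555 -0.267  0.004] [236. 288.]
scene slug0 0.61 [ 0.467 -0.256  0.009] [219. 268.]
scene slug0 0.5 [ 0.487 -0.285  0.01 ] [215. 278.]
scene slug0 0.47 [ 0.441 -0.287  0.009]
[... 922 characters left out ...]
oop 0.84 [ 0.429 -0.149  0.   ] [249. 297.]
side scoop 0.58 [ 0.556 -0.273 -0.   ] [323. 320.]
side scoop_grip 0.55 [ 0.631 -0.268  0.069] [355. 290.]
side slug0 0.62 [ 0.449 -0.259  0.015] [276. 329.]
side slug0 0.55 [ 0.491 -0.259  0.012] [294. 323.]
side slug0 0.52 [ 0.466 -0.256  0.01 ] [283. 326.]
side slug0 0.5 [ 0.446 -0.282  0.007] [279. 340.]
side slug0 0.47 [ 0.488 -0.284  0.012] [298. 333.]
side slug0 0.4 [ 0.47  -0.291  0.011] [291. 339.]
side slug0 0.21 [0.474 0.253 0.071] [208. 160.]
side jar 0.83 [ 0.697 -0.014  0.   ] [325. 221.]
side case 0.63 [0.684 0.164 0.003] [292. 178.]
side brush 0.59 [ 0.515 -0.434 -0.001] [341. 390.]
side knob_grip 0.5 [0.486 0.124 0.088] [228. 185.]
```

Run:
```python
import cv2,numpy as np
a=cv2.imread('pics/scene0.png');b=cv2.imread('pics/side0.png')
A=cv2.resize(a[90:350,150:410],(400,400));B=cv2.resize(b[230:400,230:400],(400,400),interpolation=cv2.INTER_CUBIC)
cv2.imwrite('pics/m0.png',np.hstack([A,B]))
```

```text
(no output)
```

View pics/m0.png

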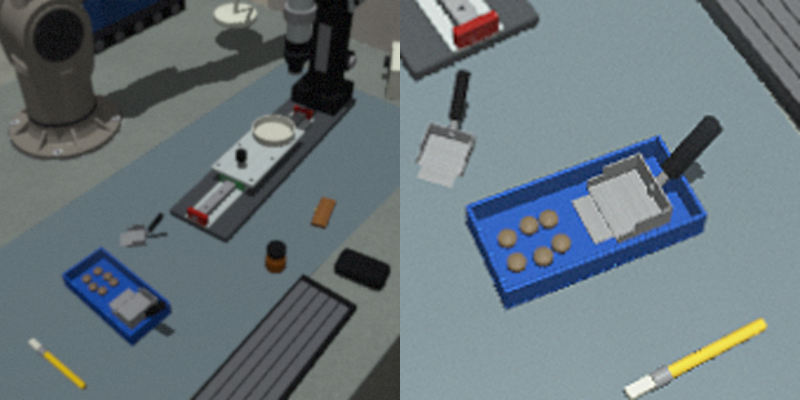

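Call:
{"api": "play_rows", "payload": {"rows": [{"x": 0, "y": -0.53, "z": -0.725}, {"x": 0, "y": -0.53, "z": -0.725}, {"x": 0, "y": -0.53, "z": -0.725}, {"x": 0, "y": -0.53, "z": -0.725}], "gripper": 0.2}}

```text
$.rows[0]: bad value
```

Call:
{"api": "play_rows", "payload": {"rows": [{"x": 0, "y": -0.53, "z": -0.725}, {"x": 0, "y": -0.53, "z": -0.725}, {"x": 0, "y": -0.53, "z": -0.725}, {"x": 0, "y": -0.53, "z": -0.725}]}}

```text
$.rows[0]: bad value
```

Call:
{"api": "play_rows", "payload": {"rows": [{"x": 0, "y": -0.53, "z": -0.725, "turn": 0}, {"x": 0, "y": -0.53, "z": -0.725, "turn": 0}, {"x": 0, "y": -0.53, "z": -0.725, "turn": 0}, {"x": 0, "y": -0.53, "z": -0.725, "turn": 0}], "gripper": 0.2}}

```text
time: 1.7
eef_pos: [0.2511, 0.476, 0.4048]
orientation: [0.566, -0.424, 0.566, 0.424]
contact_force: [0.5, 0.2, 0.2]
finger_gap: 0.0512
```

Call:
{"api": "play_rows", "payload": {"rows": [{"x": 0, "y": -0.53, "z": -0.725, "turn": 0}, {"x": 0, "y": -0.53, "z": -0.725, "turn": 0}, {"x": 0, "y": -0.53, "z": -0.725, "turn": 0}, {"x": 0, "y": -0.53, "z": -0.725, "turn": 0}]}}

```text
time: 2.1
eef_pos: [0.3119, 0.3071, 0.4049]
orientation: [0.566, -0.424, 0.566, 0.424]
contact_force: [0.0, 0.6, -0.4]
finger_gap: 0.0514
```

Call:
{"api": "play_rows", "payload": {"rows": [{"x": 0, "y": -0.825, "z": -0.733, "turn": -0.122}, {"x": 0, "y": -0.825, "z": -0.733, "turn": -0.122}, {"x": 0, "y": -0.825, "z": -0.733, "turn": -0.122}, {"x": 0, "y": -0.825, "z": -0.733, "turn": -0.122}, {"x": 0, "y": -0.825, "z": -0.733, "turn": -0.122}], "gripper": 0.4}}

```text
time: 2.6
eef_pos: [0.4291, 0.1218, 0.4051]
orientation: [-0.474, 0.525, -0.473, -0.525]
contact_force: [0.6, 1.9, -0.0]
finger_gap: 0.0595
```

```bash
cat >> h.py <<'E'
def to(X,s=None):
    "shift units for target TCP X from the measured pose"
    s=s or robot.read_state(); print('rows to',np.round(X,3),np.round(q2R(s['orientation']).T@(np.array(X)-s['eef_pos'])/0.2,3))
E
python3 - <<'E'
from h import *
st()
p=robot.read_camera('wrist');save(p,'w1.png')
for n in ['knob','knob_grip','dish']:
    for d in robot.landmark_of(p,n): print(n,round(d['conf'],2),np.round(d['at'],4),np.round(pix(p,d['at'])))
to([.4885,.12,.244])
E
```

```text
t 2.6 tcp [0.4291 0.1218 0.4051] gap 0.0595 F [ 0.6  1.9 -0. ]
[[0.001, -0.995, -0.102], [0.001, -0.102, 0.995], [-1.0, -0.001, 0.001]] [-0.87  0.03  0.46  2.12 -0.02  1.    1.28]
knob 0.86 [0.4871 0.1197 0.0549] [271. 237.]
knob_grip 0.79 [0.4879 0.1146 0.0868] [265. 249.]
dish 0.64 [0.4741 0.2547 0.0567] [387. 238.]
rows to [0.488 0.12  0.244] [ 0.804 -0.296 -0.044]
```

View pics/w1.png

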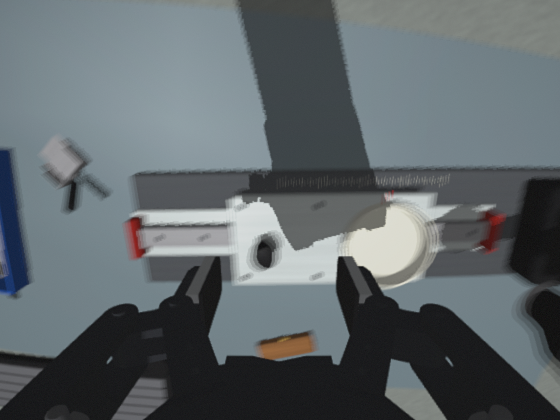

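Call:
{"api": "play_rows", "payload": {"rows": [{"x": 0.3, "y": -0.29, "z": -0.05, "turn": 0}, {"x": 0.5, "y": -0.29, "z": -0.05, "turn": 0}, {"x": 0.7, "y": -0.29, "z": -0.05, "turn": 0}, {"x": 0.805, "y": -0.29, "z": -0.05, "turn": 0}, {"x": 0.805, "y": -0.29, "z": -0.05, "turn": 0}]}}

```text
time: 3.3
eef_pos: [0.4857, 0.1204, 0.2404]
orientation: [0.472, -0.524, 0.476, 0.526]
contact_force: [0.8, 1.2, 0.2]
finger_gap: 0.06
```

Call:
{"api": "play_rows", "payload": {"rows": [{"x": 0, "y": 0, "z": 0, "turn": 0}, {"x": 0, "y": 0, "z": 0, "turn": 0}, {"x": 0, "y": 0, "z": 0, "turn": 0}, {"x": 0, "y": 0, "z": 0, "turn": 0}, {"x": 0, "y": 0, "z": 0, "turn": 0}], "gripper": -1, "force": 40}}

```text
time: 3.8
eef_pos: [0.4876, 0.12, 0.2457]
orientation: [-0.475, 0.525, -0.473, -0.524]
contact_force: [-1.5, -0.1, 7.3]
finger_gap: 0.0248
```

Call:
{"api": "play_rows", "payload": {"rows": [{"x": 0, "y": 0, "z": 0.02, "turn": 0}, {"x": 0, "y": 0, "z": 0.045, "turn": 0}, {"x": 0, "y": 0, "z": 0.07, "turn": 0}, {"x": 0, "y": 0, "z": 0.095, "turn": 0}, {"x": 0, "y": 0, "z": 0.12, "turn": 0}, {"x": 0, "y": 0, "z": 0.145, "turn": 0}, {"x": 0, "y": 0, "z": 0.17, "turn": 0}, {"x": 0, "y": 0, "z": 0.195, "turn": 0}]}}

```text
time: 4.6
eef_pos: [0.4833, 0.1587, 0.2457]
orientation: [0.475, -0.524, 0.473, 0.525]
contact_force: [-6.3, -2.5, 11.8]
finger_gap: 0.0247
```

Call:
{"api": "play_rows", "payload": {"rows": [{"x": 0, "y": 0, "z": 0.025, "turn": 0}, {"x": 0, "y": 0, "z": 0.05, "turn": 0}, {"x": 0, "y": 0, "z": 0.075, "turn": 0}, {"x": 0, "y": 0, "z": 0.1, "turn": 0}, {"x": 0, "y": 0, "z": 0.125, "turn": 0}, {"x": 0, "y": 0, "z": 0.15, "turn": 0}, {"x": 0, "y": 0, "z": 0.17, "turn": 0}, {"x": 0, "y": 0, "z": 0.18, "turn": 0}]}}

```text
time: 5.4
eef_pos: [0.4792, 0.1948, 0.2456]
orientation: [0.475, -0.524, 0.474, 0.525]
contact_force: [-9.4, -2.6, 15.0]
finger_gap: 0.0243
```

Call:
{"api": "play_rows", "payload": {"rows": [{"x": -0.005, "y": 0.005, "z": 0.02, "turn": 0}, {"x": -0.01, "y": 0.01, "z": 0.04, "turn": 0}, {"x": -0.01, "y": 0.01, "z": 0.055, "turn": 0}]}}

```text
time: 5.7
eef_pos: [0.4775, 0.2027, 0.2461]
orientation: [-0.475, 0.526, -0.475, -0.523]
contact_force: [18.2, -31.7, -21.7]
finger_gap: 0.0246
```

Call:
{"api": "play_rows", "payload": {"rows": [{"x": 0.005, "y": -0.005, "z": -0.02, "turn": 0}, {"x": 0.005, "y": -0.005, "z": -0.045, "turn": 0}, {"x": 0.005, "y": -0.005, "z": -0.07, "turn": 0}, {"x": 0.005, "y": -0.005, "z": -0.095, "turn": 0}, {"x": 0.005, "y": -0.005, "z": -0.12, "turn": 0}, {"x": 0.005, "y": -0.005, "z": -0.145, "turn": 0}, {"x": 0.005, "y": -0.005, "z": -0.17, "turn": 0}, {"x": 0.005, "y": -0.005, "z": -0.195, "turn": 0}]}}

```text
time: 6.5
eef_pos: [0.482, 0.1665, 0.2459]
orientation: [-0.475, 0.525, -0.473, -0.524]
contact_force: [-0.7, 1.6, 6.9]
finger_gap: 0.0246
```

Call:
{"api": "play_rows", "payload": {"rows": [{"x": 0, "y": 0, "z": -0.025, "turn": 0}, {"x": 0, "y": 0, "z": -0.05, "turn": 0}, {"x": 0, "y": 0, "z": -0.075, "turn": 0}, {"x": 0, "y": 0, "z": -0.1, "turn": 0}, {"x": 0, "y": 0, "z": -0.125, "turn": 0}, {"x": 0, "y": 0, "z": -0.15, "turn": 0}, {"x": 0, "y": 0, "z": -0.175, "turn": 0}, {"x": 0, "y": 0, "z": -0.2, "turn": 0}]}}

```text
time: 7.3
eef_pos: [0.4865, 0.1266, 0.2459]
orientation: [-0.475, 0.525, -0.473, -0.524]
contact_force: [3.7, 2.9, 5.0]
finger_gap: 0.0245
```

Call:
{"api": "play_rows", "payload": {"rows": [{"x": 0, "y": 0, "z": -0.025, "turn": 0}, {"x": 0, "y": 0, "z": -0.05, "turn": 0}, {"x": 0, "y": 0, "z": -0.075, "turn": 0}, {"x": 0, "y": 0, "z": -0.1, "turn": 0}, {"x": 0, "y": 0, "z": -0.125, "turn": 0}, {"x": 0, "y": 0, "z": -0.15, "turn": 0}, {"x": 0, "y": 0, "z": -0.175, "turn": 0}, {"x": 0, "y": 0, "z": -0.2, "turn": 0}]}}

```text
time: 8.1
eef_pos: [0.491, 0.0868, 0.246]
orientation: [-0.476, 0.525, -0.473, -0.524]
contact_force: [8.4, 3.6, 1.4]
finger_gap: 0.0243
```

Call:
{"api": "play_rows", "payload": {"rows": [{"x": 0, "y": -0.002, "z": -0.025, "turn": 0}, {"x": 0, "y": -0.004, "z": -0.05, "turn": 0}, {"x": 0, "y": -0.006, "z": -0.075, "turn": 0}, {"x": 0, "y": -0.008, "z": -0.1, "turn": 0}, {"x": 0, "y": -0.01, "z": -0.125, "turn": 0}, {"x": 0, "y": -0.01, "z": -0.15, "turn": 0}, {"x": 0, "y": -0.01, "z": -0.175, "turn": 0}, {"x": 0, "y": -0.01, "z": -0.2, "turn": 0}]}}

```text
time: 8.9
eef_pos: [0.4962, 0.047, 0.2459]
orientation: [-0.475, 0.525, -0.473, -0.524]
contact_force: [0.5, 1.7, 11.5]
finger_gap: 0.0243
```

Call:
{"api": "play_rows", "payload": {"rows": [{"x": 0, "y": -0.001, "z": -0.025, "turn": 0}, {"x": 0, "y": -0.002, "z": -0.05, "turn": 0}, {"x": 0, "y": -0.003, "z": -0.075, "turn": 0}, {"x": 0, "y": -0.004, "z": -0.1, "turn": 0}, {"x": 0, "y": -0.005, "z": -0.125, "turn": 0}, {"x": 0, "y": -0.006, "z": -0.15, "turn": 0}, {"x": 0, "y": -0.007, "z": -0.17, "turn": 0}, {"x": 0, "y": -0.008, "z": -0.19, "turn": 0}]}}

```text
time: 9.7
eef_pos: [0.5011, 0.0091, 0.2459]
orientation: [0.475, -0.524, 0.474, 0.525]
contact_force: [-5.5, 1.6, 20.3]
finger_gap: 0.0245
```

Call:
{"api": "play_rows", "payload": {"rows": [{"x": -0.005, "y": 0.003, "z": -0.02, "turn": 0}, {"x": -0.01, "y": 0.003, "z": -0.035, "turn": 0}, {"x": -0.01, "y": 0.003, "z": -0.045, "turn": 0}]}}

```text
time: 10.0
eef_pos: [0.5015, 0.0025, 0.2464]
orientation: [0.475, -0.524, 0.473, 0.525]
contact_force: [6.3, 29.7, -20.1]
finger_gap: 0.0239
```

Call:
{"api": "play_rows", "payload": {"rows": [{"x": 0.01, "y": 0, "z": 0.012, "turn": 0}, {"x": 0.01, "y": 0, "z": 0.012, "turn": 0}, {"x": 0.01, "y": 0, "z": 0.012, "turn": 0}, {"x": 0.01, "y": 0, "z": 0.012, "turn": 0}, {"x": 0.01, "y": 0, "z": 0.012, "turn": 0}], "gripper": 0.3}}

```text
time: 10.5
eef_pos: [0.501, 0.0025, 0.2449]
orientation: [-0.474, 0.524, -0.474, -0.524]
contact_force: [-0.5, 0.0, 0.7]
finger_gap: 0.0552
```

Call:
{"api": "play_rows", "payload": {"rows": [{"x": -0.2, "y": 0, "z": 0, "turn": 0}, {"x": -0.4, "y": 0, "z": 0, "turn": 0}, {"x": -0.4, "y": -0.2, "z": -0.25, "turn": 0.028}, {"x": -0.4, "y": -0.3, "z": -0.5, "turn": 0.028}, {"x": -0.4, "y": -0.4, "z": -0.75, "turn": 0.028}, {"x": -0.4, "y": -0.515, "z": -1, "turn": 0.028}, {"x": -0.4, "y": -0.515, "z": -1, "turn": 0.028}]}}

```text
time: 11.2
eef_pos: [0.6243, -0.19, 0.3248]
orientation: [-0.497, 0.503, -0.498, -0.502]
contact_force: [-0.6, -1.0, -0.4]
finger_gap: 0.0555
```

Run:
```python
from h import *
st()
p=robot.read_camera('wrist');save(p,'w2.png')
for n in ['scoop','scoop_grip','tray']:
    for d in robot.landmark_of(p,n): print(n,round(d['conf'],2),np.round(d['at'],4),np.round(pix(p,d['at'])))
to([.633,-.27,.30])
```

```text
t 11.2 tcp [ 0.6243 -0.19    0.3248] gap 0.0555 F [-0.6 -1.  -0.4]
[[0.0, -1.0, -0.01], [-0.002, -0.01, 1.0], [-1.0, -0.0, -0.002]] [-0.2   0.52  0.54  1.76 -0.31  0.96  2.05]
scoop 0.83 [ 0.5579 -0.2699  0.0012] [196. 127.]
scoop_grip 0.81 [ 0.6292 -0.2726  0.0696] [176. 222.]
tray 0.57 [ 0.5186 -0.2743  0.0017] [188.  84.]
rows to [ 0.633 -0.27   0.3  ] [ 0.121 -0.044 -0.418]
```

View pics/w2.png

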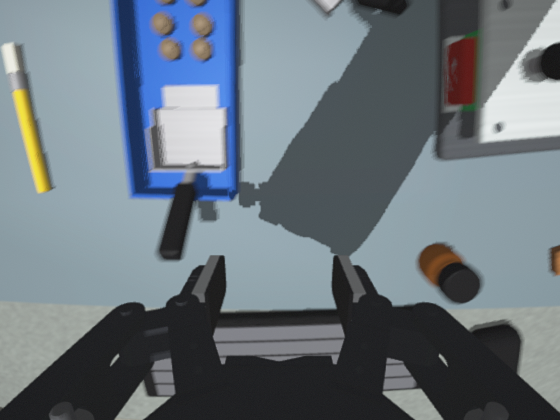

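Call:
{"api": "play_rows", "payload": {"rows": [{"x": 0, "y": -0.03, "z": -0.2, "turn": 0}, {"x": 0.1, "y": -0.03, "z": -0.4, "turn": 0}, {"x": 0.25, "y": -0.03, "z": -0.402, "turn": 0}, {"x": 0.4, "y": -0.03, "z": -0.402, "turn": 0}, {"x": 0.5, "y": -0.03, "z": -0.402, "turn": 0}, {"x": 0.505, "y": -0.03, "z": -0.402, "turn": 0}]}}

```text
time: 12.0
eef_pos: [0.6297, -0.2644, 0.2212]
orientation: [0.496, -0.502, 0.497, 0.505]
contact_force: [0.1, 0.8, -0.4]
finger_gap: 0.0556
```

Call:
{"api": "play_rows", "payload": {"rows": [{"x": 0, "y": 0, "z": 0, "turn": 0}, {"x": 0, "y": 0, "z": 0, "turn": 0}, {"x": 0, "y": 0, "z": 0, "turn": 0}, {"x": 0, "y": 0, "z": 0, "turn": 0}, {"x": 0, "y": 0, "z": 0, "turn": 0}], "gripper": -1, "force": 20}}

```text
time: 12.5
eef_pos: [0.6312, -0.2662, 0.2251]
orientation: [-0.497, 0.504, -0.496, -0.503]
contact_force: [1.0, 0.8, 6.5]
finger_gap: 0.018
```

Call:
{"api": "play_rows", "payload": {"rows": [{"x": -0.05, "y": 0, "z": 0, "turn": 0}, {"x": -0.1, "y": 0, "z": 0, "turn": 0}, {"x": -0.1, "y": 0, "z": 0, "turn": 0}, {"x": -0.1, "y": 0, "z": 0, "turn": 0}, {"x": -0.1, "y": 0, "z": 0, "turn": 0}]}}

```text
time: 13.0
eef_pos: [0.6304, -0.2661, 0.2435]
orientation: [0.497, -0.503, 0.497, 0.503]
contact_force: [0.2, -0.7, -0.7]
finger_gap: 0.018
```

Run:
```python
from h import *
st()
p=robot.read_camera('side');save(p,'s2.png')
a=p['color'][230:370,240:440][:,:,::-1]
cv2.imwrite('pics/s2c.png',cv2.resize(a,(800,560),interpolation=cv2.INTER_CUBIC))
```

```text
t 13.0 tcp [ 0.6304 -0.2661  0.2435] gap 0.018 F [ 0.2 -0.7 -0.7]
[[-0.0, -1.0, -0.013], [0.0, -0.013, 1.0], [-1.0, 0.0, 0.0]] [-0.04  0.66  0.49  1.72 -0.39  0.86  2.21]
```

View pics/s2c.png

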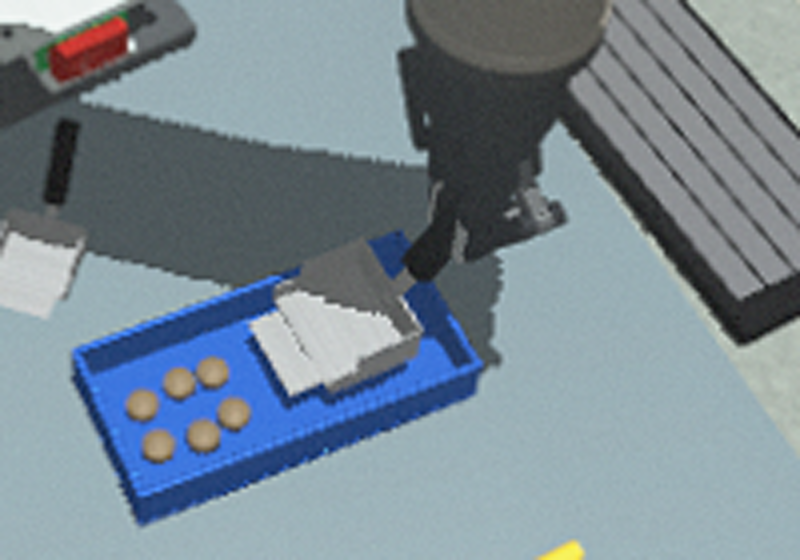

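```bash
cat >> h.py <<'E'
def ray(p,u):
    n=cv2.undistortPoints(np.array([[u]],float),p['K'],np.array(p['D'],float))[0,0]
    R=np.array(p['R']);return -R.T@np.array(p['t']), R.T@np.array([n[0],n[1],1])
E
python3 - <<'E'
from h import *
p=robot.read_camera('side')
for u,y in [((303,310.5),-.243),((313,329.5),-.293),((248,287+0),-.2)]:
    c,d=ray(p,u);k=(y-c[1])/d[1];print(u,np.round(c+k*d,4))
# predicted level lip for grip at tcp
for th in (0,8,15,25):
    t=np.radians(th);v=np.array([-111.5,-64.5]);x,z=np.cos(t)*v[0]-np.sin(t)*v[1],np.sin(t)*v[0]+np.cos(t)*v[1]
    for y in(-.243,-.293): print(th,y,np.round(pix(p,[.6304+x/1000,y,.0885+z/1000])))
E
```

```text
(303, 310.5) [ 0.5203 -0.243   0.0204]
(313, 329.5) [ 0.52   -0.293   0.0175]
(248, 287) [ 0.4114 -0.2     0.1197]
0 -0.243 [303. 310.]
0 -0.293 [313. 328.]
8 -0.243 [306. 312.]
8 -0.293 [316. 330.]
15 -0.243 [310. 313.]
15 -0.293 [320. 331.]
25 -0.243 [317. 314.]
25 -0.293 [327. 331.]
```

Call:
{"api": "play_rows", "payload": {"rows": [{"x": 0, "y": 0, "z": 0, "turn": 0}, {"x": 0, "y": 0, "z": 0, "turn": 0}], "gripper": -0.6}}

```text
time: 13.3
eef_pos: [0.6305, -0.2663, 0.2435]
orientation: [0.497, -0.503, 0.497, 0.503]
contact_force: [-0.2, -0.1, -1.4]
finger_gap: 0.0178
```

```bash
cat >> h.py <<'E'
def lm(n,cams=('side','scene'),near=None):
    for c in cams:
        p=robot.read_camera(c)
        for d in robot.landmark_of(p,n):
            if near is None or np.linalg.norm(np.array(d['at'])-near)<.08: print(c,n,round(d['conf'],2),np.round(d['at'],3))
E
python3 - <<'E'
from h import *
st(); lm('scoop',near=[.555,-.27,.02])
E
```

```text
t 13.3 tcp [ 0.6305 -0.2663  0.2435] gap 0.0178 F [-0.2 -0.1 -1.4]
[[-0.0, -1.0, -0.012], [-0.0, -0.012, 1.0], [-1.0, 0.0, -0.0]] [-0.04  0.66  0.49  1.72 -0.39  0.86  2.21]
side scoop 0.96 [ 0.556 -0.267  0.022]
scene scoop 0.53 [ 0.553 -0.264  0.021]
```

Call:
{"api": "play_rows", "payload": {"rows": [{"x": 0, "y": 0, "z": 0, "turn": 0}, {"x": 0, "y": 0, "z": 0, "turn": 0}], "gripper": -0.58}}

```text
time: 13.7
eef_pos: [0.6305, -0.2663, 0.2437]
orientation: [0.497, -0.503, 0.497, 0.503]
contact_force: [-0.3, 0.1, -1.8]
finger_gap: 0.018
```

Run:
```python
from h import *
st(); lm('scoop',near=[.555,-.27,.02])
```

```text
t 13.7 tcp [ 0.6305 -0.2663  0.2437] gap 0.018 F [-0.3  0.1 -1.8]
[[-0.0, -1.0, -0.012], [-0.0, -0.012, 1.0], [-1.0, 0.0, -0.0]] [-0.04  0.66  0.49  1.72 -0.39  0.86  2.21]
scene scoop 0.63 [ 0.568 -0.263  0.012]
```

Call:
{"api": "play_rows", "payload": {"rows": [{"x": 0, "y": 0, "z": 0, "turn": 0}, {"x": 0.04, "y": 0, "z": -0.01, "turn": 0}, {"x": 0.08, "y": 0, "z": -0.025, "turn": 0}, {"x": 0.108, "y": 0, "z": -0.025, "turn": 0}, {"x": 0.108, "y": 0, "z": -0.025, "turn": 0}], "gripper": -1, "force": 20}}

```text
time: 14.4
eef_pos: [0.6306, -0.2717, 0.2211]
orientation: [0.497, -0.503, 0.497, 0.503]
contact_force: [-0.4, 0.4, -0.2]
finger_gap: 0.018
```

Call:
{"api": "play_rows", "payload": {"rows": [{"x": 0, "y": 0.05, "z": 0, "turn": 0}, {"x": 0, "y": 0.09, "z": 0, "turn": 0}, {"x": 0, "y": 0.13, "z": 0, "turn": 0}, {"x": 0, "y": 0.17, "z": 0, "turn": 0}, {"x": 0, "y": 0.21, "z": 0, "turn": 0}, {"x": 0, "y": 0.25, "z": 0, "turn": 0}, {"x": 0, "y": 0.29, "z": 0, "turn": 0}, {"x": 0, "y": 0.33, "z": 0, "turn": 0}], "force": 40}}

```text
time: 15.2
eef_pos: [0.5653, -0.272, 0.2231]
orientation: [-0.497, 0.504, -0.496, -0.502]
contact_force: [1.3, 0.3, 0.2]
finger_gap: 0.0174
```

Run:
```python
from h import *
st();lm('scoop',near=[.5,-.27,.0])
p=robot.read_camera('side');save(p,'s3.png')
a=p['color'][250:370,240:400][:,:,::-1]
cv2.imwrite('pics/s3c.png',cv2.resize(a,(800,600),interpolation=cv2.INTER_CUBIC))
```

```text
t 15.2 tcp [ 0.5653 -0.272   0.2231] gap 0.0174 F [1.3 0.3 0.2]
[[0.003, -1.0, -0.013], [-0.001, -0.013, 1.0], [-1.0, -0.003, -0.001]] [-0.01  0.61  0.48  1.87 -0.39  0.75  2.27]
side scoop 0.67 [ 0.492 -0.274  0.005]
scene scoop 0.64 [ 0.486 -0.269  0.003]
```

View pics/s3c.png

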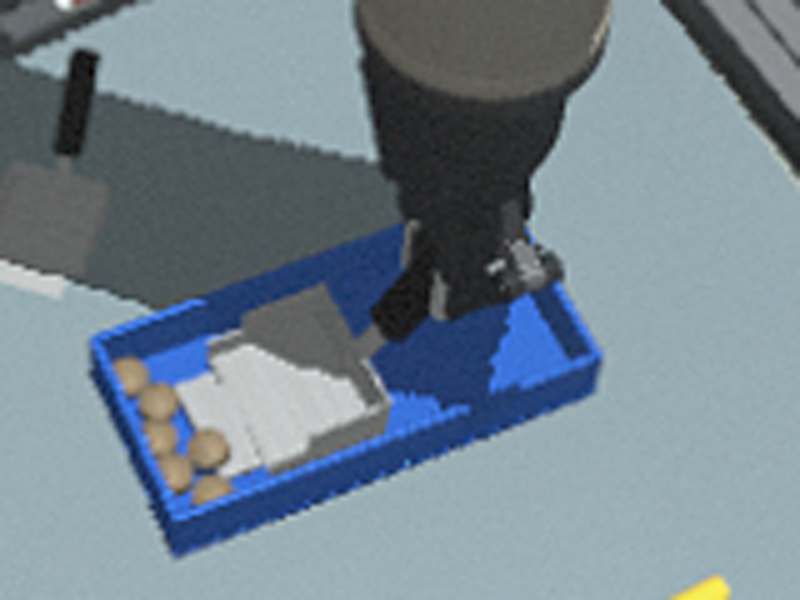

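Call:
{"api": "play_rows", "payload": {"rows": [{"x": 0, "y": 0.02, "z": 0, "turn": 0}, {"x": 0, "y": 0.04, "z": 0, "turn": 0}, {"x": 0, "y": 0.06, "z": 0, "turn": 0}, {"x": 0, "y": 0.08, "z": 0, "turn": 0}, {"x": 0, "y": 0.1, "z": 0, "turn": 0}, {"x": 0, "y": 0.12, "z": 0, "turn": 0}, {"x": 0, "y": 0.135, "z": 0, "turn": 0}, {"x": 0, "y": 0.145, "z": 0, "turn": 0}]}}

```text
time: 16.25
eef_pos: [0.5366, -0.2727, 0.2231]
orientation: [-0.497, 0.504, -0.496, -0.502]
contact_force: [10.2, -0.5, 8.4]
finger_gap: 0.0171
```

Run:
```python
from h import *
st()
p=robot.read_camera('side');save(p,'s4.png')
for n in['slug0','scoop']:
  for d in robot.landmark_of(p,n): print(n,round(d['conf'],2),np.round(d['at'],3))
a=p['color'][250:370,240:400][:,:,::-1]
cv2.imwrite('pics/s4c.png',cv2.resize(a,(800,600),interpolation=cv2.INTER_CUBIC))
```

```text
t 16.25 tcp [ 0.5366 -0.2727  0.2231] gap 0.0171 F [10.2 -0.5  8.4]
[[0.003, -1.0, -0.013], [-0.001, -0.013, 1.0], [-1.0, -0.003, -0.001]] [-0.    0.57  0.48  1.93 -0.39  0.72  2.29]
slug0 0.59 [ 0.428 -0.238  0.012]
slug0 0.49 [ 0.436 -0.278  0.016]
slug0 0.47 [ 0.45  -0.281  0.014]
slug0 0.44 [ 0.435 -0.308  0.01 ]
slug0 0.4 [ 0.435 -0.29   0.012]
slug0 0.38 [ 0.434 -0.255  0.017]
scoop 0.94 [ 0.463 -0.273  0.003]
scoop 0.89 [ 0.429 -0.149 -0.   ]
```

View pics/s4c.png

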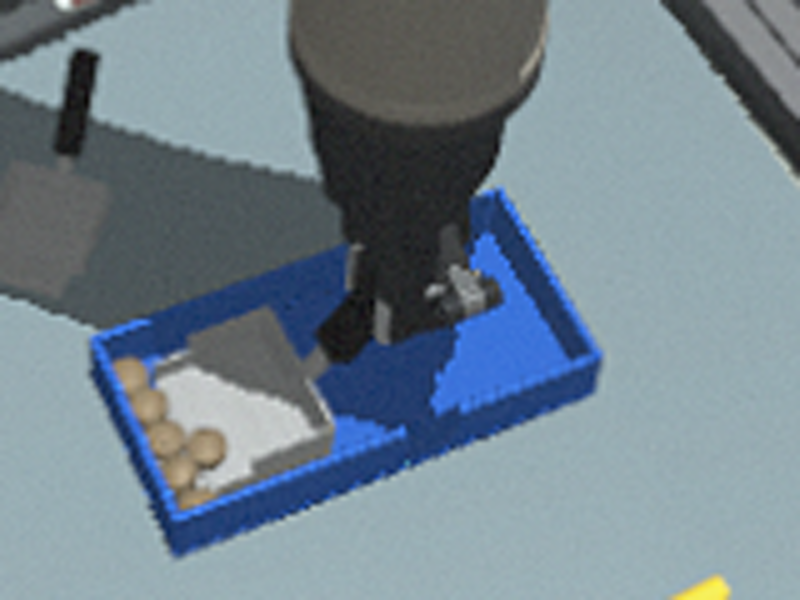

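Call:
{"api": "play_rows", "payload": {"rows": [{"x": 0, "y": 0.012, "z": 0, "turn": 0}, {"x": 0.0175, "y": -0.0155, "z": 0, "turn": 0}, {"x": 0.0375, "y": -0.041, "z": 0, "turn": 0}, {"x": 0.06, "y": -0.065, "z": 0, "turn": 0}, {"x": 0.0835, "y": -0.087, "z": 0, "turn": 0}, {"x": 0.11, "y": -0.107, "z": 0, "turn": 0}, {"x": 0.11, "y": -0.107, "z": 0, "turn": 0}], "force": 20}}

```text
time: 17.1
eef_pos: [0.5577, -0.2722, 0.2]
orientation: [-0.497, 0.503, -0.497, -0.503]
contact_force: [1.5, -0.0, 4.0]
finger_gap: 0.0171
```

Run:
```python
from h import *
st()
p=robot.read_camera('side');save(p,'s5.png')
for n in['slug0','scoop']:
  for d in robot.landmark_of(p,n): print(n,round(d['conf'],2),np.round(d['at'],3))
a=p['color'][250:370,240:400][:,:,::-1]
cv2.imwrite('pics/s5c.png',cv2.resize(a,(800,600),interpolation=cv2.INTER_CUBIC))
```

```text
t 17.1 tcp [ 0.5577 -0.2722  0.2   ] gap 0.0171 F [ 1.5 -0.   4. ]
[[0.0, -1.0, -0.013], [-0.0, -0.013, 1.0], [-1.0, -0.0, -0.0]] [ 0.01  0.63  0.46  1.9  -0.41  0.71  2.29]
slug0 0.55 [ 0.491 -0.283  0.016]
slug0 0.52 [ 0.446 -0.255  0.039]
slug0 0.48 [ 0.436 -0.31   0.01 ]
slug0 0.41 [ 0.43 -0.24  0.01]
slug0 0.4 [ 0.445 -0.291  0.034]
slug0 0.4 [ 0.448 -0.274  0.037]
scoop 0.98 [ 0.465 -0.275  0.017]
scoop 0.59 [ 0.429 -0.15   0.002]
```

View pics/s5c.png

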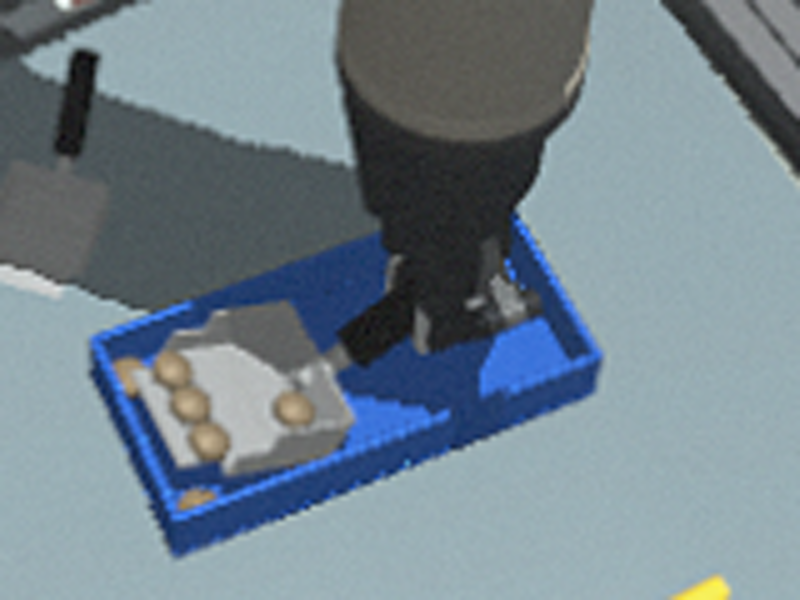

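Call:
{"api": "play_rows", "payload": {"rows": [{"x": 0, "y": 0, "z": 0, "turn": 0}, {"x": 0, "y": 0, "z": 0, "turn": 0}, {"x": -0.04, "y": 0, "z": 0, "turn": 0}, {"x": -0.12, "y": 0, "z": 0, "turn": 0}, {"x": -0.24, "y": 0, "z": 0, "turn": 0}, {"x": -0.36, "y": 0, "z": 0, "turn": 0}, {"x": -0.48, "y": 0, "z": 0.03, "turn": 0}, {"x": -0.6, "y": 0, "z": 0.1, "turn": 0}], "force": 80}}

```text
time: 18.05
eef_pos: [0.5561, -0.253, 0.3223]
orientation: [-0.497, 0.503, -0.497, -0.502]
contact_force: [0.9, 0.0, -1.9]
finger_gap: 0.0163
```

Call:
{"api": "play_rows", "payload": {"rows": [{"x": -0.08, "y": 0, "z": 0.1, "turn": 0}, {"x": -0.125, "y": 0, "z": 0.22, "turn": 0}, {"x": -0.125, "y": 0, "z": 0.35, "turn": 0}, {"x": -0.125, "y": 0, "z": 0.48, "turn": 0}, {"x": -0.125, "y": 0, "z": 0.61, "turn": 0}, {"x": -0.125, "y": 0, "z": 0.74, "turn": 0}, {"x": -0.125, "y": 0, "z": 0.87, "turn": 0}, {"x": -0.125, "y": 0, "z": 1, "turn": 0}]}}

```text
time: 18.85
eef_pos: [0.5539, -0.0514, 0.3462]
orientation: [-0.497, 0.503, -0.497, -0.503]
contact_force: [0.8, -0.0, -2.5]
finger_gap: 0.0166
```

Call:
{"api": "play_rows", "payload": {"rows": [{"x": 0, "y": 0, "z": 0.13, "turn": 0}, {"x": 0, "y": 0, "z": 0.26, "turn": 0}, {"x": 0, "y": 0, "z": 0.39, "turn": 0}, {"x": 0, "y": 0, "z": 0.52, "turn": 0}, {"x": 0, "y": 0, "z": 0.62, "turn": 0}, {"x": 0, "y": 0, "z": 0.7, "turn": 0}, {"x": 0, "y": 0, "z": 0.75, "turn": 0}, {"x": 0, "y": 0, "z": 0.77, "turn": 0}]}}

```text
time: 19.65
eef_pos: [0.5523, 0.1024, 0.3454]
orientation: [-0.497, 0.503, -0.497, -0.503]
contact_force: [-0.7, 0.5, -1.2]
finger_gap: 0.0168
```

```bash
python3 - <<'E'
from h import *
st()
p=robot.read_camera('side');save(p,'s6.png')
for n in['slug0','scoop','dish','knob']:
  for d in robot.landmark_of(p,n): print(n,round(d['conf'],2),np.round(d['at'],3))
to([.560,.137,.345])
E
python3 - <<'E'
import cv2
a=cv2.imread('pics/s6.png')[90:250,150:350]
cv2.imwrite('pics/s6c.png',cv2.resize(a,(750,600),interpolation=cv2.INTER_CUBIC))
E
```

```text
t 19.65 tcp [0.5523 0.1024 0.3454] gap 0.0168 F [-0.7  0.5 -1.2]
[[0.0, -1.0, -0.013], [0.0, -0.013, 1.0], [-1.0, -0.0, 0.0]] [-0.71  0.33  0.5   1.94 -0.2   0.91  1.48]
slug0 0.53 [0.438 0.117 0.182]
slug0 0.48 [0.443 0.099 0.182]
slug0 0.46 [0.438 0.084 0.178]
slug0 0.44 [ 0.436 -0.31   0.006]
slug0 0.44 [ 0.43 -0.24  0.01]
scoop 0.7 [0.458 0.102 0.164]
scoop 0.7 [ 0.428 -0.148  0.002]
dish 0.7 [0.553 0.1   0.19 ]
dish 0.57 [0.488 0.137 0.059]
knob 0.56 [0.505 0.003 0.061]
rows to [0.56  0.137 0.345] [ 0.001 -0.04   0.18 ]
```

View pics/s6c.png

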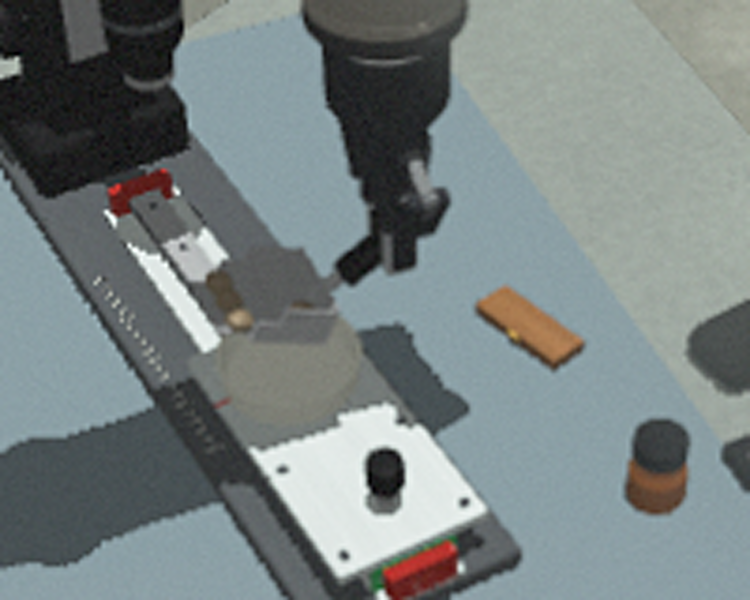

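Call:
{"api": "play_rows", "payload": {"rows": [{"x": 0.015, "y": -0.015, "z": 0.06, "turn": 0}, {"x": 0.03, "y": -0.035, "z": 0.12, "turn": 0}, {"x": 0.042, "y": -0.05, "z": 0.165, "turn": 0}, {"x": 0.042, "y": -0.05, "z": 0.173, "turn": 0}, {"x": 0.042, "y": -0.05, "z": 0.173, "turn": 0}, {"x": 0.042, "y": -0.05, "z": 0.173, "turn": 0}]}}

```text
time: 20.5
eef_pos: [0.5619, 0.1362, 0.3367]
orientation: [-0.497, 0.503, -0.497, -0.503]
contact_force: [0.4, -0.8, -1.2]
finger_gap: 0.0164
```

Call:
{"api": "play_rows", "payload": {"rows": [{"x": 0, "y": 0, "z": 0, "turn": 0}, {"x": 0, "y": 0, "z": 0, "turn": 0}, {"x": 0, "y": 0, "z": 0, "turn": 0}], "gripper": -0.585, "force": 20}}

```text
time: 20.8
eef_pos: [0.5619, 0.1363, 0.3368]
orientation: [-0.497, 0.503, -0.497, -0.503]
contact_force: [0.2, -1.2, -1.3]
finger_gap: 0.018
```

Run:
```python
from h import *
st()
p=robot.read_camera('side');save(p,'s7.png')
for n in['slug0','scoop']:
  for d in robot.landmark_of(p,n): print(n,round(d['conf'],2),np.round(d['at'],3))
```

```text
t 20.8 tcp [0.5619 0.1363 0.3368] gap 0.018 F [ 0.2 -1.2 -1.3]
[[0.0, -1.0, -0.012], [0.0, -0.012, 1.0], [-1.0, -0.0, 0.0]] [-0.74  0.37  0.48  1.92 -0.22  0.91  1.44]
slug0 0.6 [ 0.433 -0.309  0.01 ]
slug0 0.6 [ 0.428 -0.241  0.008]
slug0 0.59 [0.446 0.149 0.173]
slug0 0.46 [0.452 0.129 0.176]
slug0 0.41 [0.448 0.115 0.171]
scoop 0.85 [ 0.432 -0.147  0.001]
scoop 0.8 [0.471 0.136 0.152]
scoop 0.36 [ 0.432 -0.311  0.009]
```

Call:
{"api": "play_rows", "payload": {"rows": [{"x": 0, "y": 0, "z": 0, "turn": 0}, {"x": 0, "y": 0, "z": 0, "turn": 0}, {"x": 0, "y": 0, "z": 0, "turn": 0}], "gripper": -0.58}}

```text
time: 21.25
eef_pos: [0.5619, 0.1366, 0.3367]
orientation: [0.497, -0.503, 0.497, 0.503]
contact_force: [-0.8, 0.4, 0.2]
finger_gap: 0.0181
```

```bash
cat > q.py <<'E'
from h import *
st()
p=robot.read_camera('side');save(p,'q.png')
for n in['slug0','scoop']:
  for d in robot.landmark_of(p,n):
    if d['at'][1]>0: print(n,round(d['conf'],2),np.round(d['at'],3))
E
python3 q.py
```

```text
t 21.25 tcp [0.5619 0.1366 0.3367] gap 0.0181 F [-0.8  0.4  0.2]
[[-0.0, -1.0, -0.012], [0.0, -0.012, 1.0], [-1.0, 0.0, 0.0]] [-0.74  0.37  0.48  1.91 -0.22  0.91  1.44]
slug0 0.56 [0.477 0.151 0.074]
slug0 0.54 [0.526 0.127 0.096]
slug0 0.45 [0.48  0.115 0.071]
slug0 0.37 [0.48  0.133 0.073]
scoop 0.57 [0.529 0.134 0.082]
```

Call:
{"api": "play_rows", "payload": {"rows": [{"x": 0, "y": 0, "z": 0, "turn": 0}, {"x": 0, "y": 0, "z": 0, "turn": 0}, {"x": 0, "y": 0, "z": 0, "turn": 0}], "gripper": -1, "force": 60}}

```text
time: 21.7
eef_pos: [0.5619, 0.1366, 0.3367]
orientation: [0.497, -0.503, 0.497, 0.503]
contact_force: [-0.8, 0.8, 0.5]
finger_gap: 0.0174
```

```bash
python3 q.py
python3 - <<'E'
import cv2
a=cv2.imread('pics/q.png')[110:230,180:330]
cv2.imwrite('pics/s8c.png',cv2.resize(a,(750,600),interpolation=cv2.INTER_CUBIC))
E
```

```text
t 21.7 tcp [0.5619 0.1366 0.3367] gap 0.0174 F [-0.8  0.8  0.5]
[[-0.0, -1.0, -0.012], [0.0, -0.012, 1.0], [-1.0, 0.0, 0.0]] [-0.74  0.37  0.48  1.91 -0.22  0.91  1.44]
slug0 0.58 [0.47  0.153 0.069]
slug0 0.55 [0.466 0.133 0.072]
slug0 0.36 [0.489 0.128 0.07 ]
slug0 0.35 [0.471 0.112 0.069]
scoop 0.7 [0.488 0.13  0.069]
scoop 0.63 [0.53  0.135 0.086]
```

View pics/s8c.png

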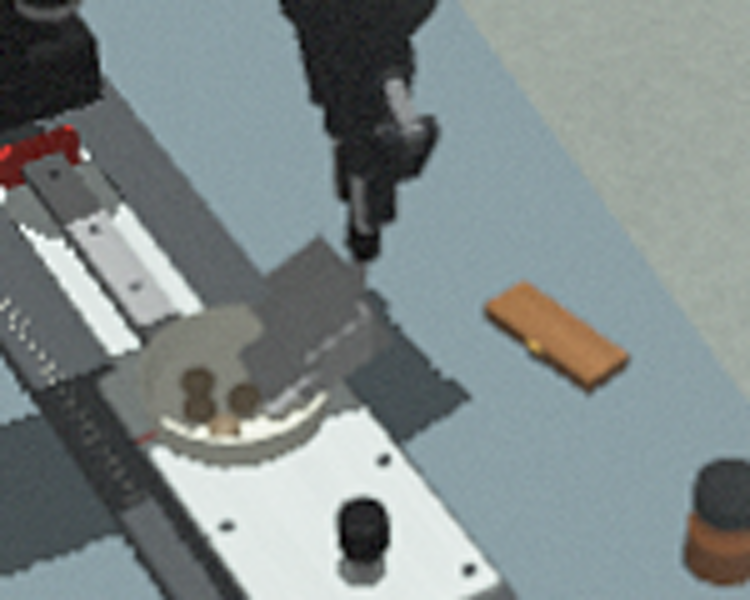

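Call:
{"api": "play_rows", "payload": {"rows": [{"x": -0.1, "y": 0, "z": 0, "turn": 0}, {"x": -0.2, "y": 0, "z": 0, "turn": 0}, {"x": -0.3, "y": 0, "z": 0, "turn": 0}, {"x": -0.3, "y": -0.02, "z": -0.2, "turn": 0}, {"x": -0.3, "y": -0.04, "z": -0.4, "turn": 0}, {"x": -0.3, "y": -0.06, "z": -0.6, "turn": 0}, {"x": -0.3, "y": -0.07, "z": -0.8, "turn": 0}, {"x": -0.3, "y": -0.07, "z": -1, "turn": 0}]}}

```text
time: 22.65
eef_pos: [0.5784, -0.065, 0.3968]
orientation: [-0.497, 0.503, -0.497, -0.503]
contact_force: [1.1, -1.1, -0.7]
finger_gap: 0.0172
```

Call:
{"api": "play_rows", "payload": {"rows": [{"x": 0, "y": 0, "z": -0.2, "turn": 0}, {"x": 0, "y": 0, "z": -0.4, "turn": 0}, {"x": 0, "y": 0, "z": -0.6, "turn": 0}, {"x": 0, "y": 0, "z": -0.8, "turn": 0}, {"x": 0.1, "y": 0, "z": -0.95, "turn": 0}, {"x": 0.25, "y": 0, "z": -1, "turn": 0}, {"x": 0.4, "y": 0, "z": -1, "turn": 0}, {"x": 0.4, "y": 0, "z": -1, "turn": 0}]}}

```text
time: 23.45
eef_pos: [0.5797, -0.2631, 0.3131]
orientation: [0.496, -0.501, 0.498, 0.505]
contact_force: [-1.4, 0.7, -0.9]
finger_gap: 0.017
```

Run:
```python
from h import *
st(); lm('scoop',near=[.55,-.27,.04]); to([.581,-.271,.2706])
```

```text
t 23.45 tcp [ 0.5797 -0.2631  0.3131] gap 0.017 F [-1.4  0.7 -0.9]
[[-0.006, -1.0, -0.012], [0.001, -0.012, 1.0], [-1.0, 0.006, 0.001]] [-0.1   0.52  0.57  1.8  -0.34  0.93  2.2 ]
side scoop 0.66 [ 0.546 -0.264  0.062]
scene scoop 0.96 [ 0.549 -0.258  0.063]
rows to [ 0.581 -0.271  0.271] [ 0.239  0.003 -0.039]
```

Call:
{"api": "play_rows", "payload": {"rows": [{"x": 0.1, "y": 0, "z": -0.03, "turn": 0}, {"x": 0.18, "y": 0, "z": -0.035, "turn": 0}, {"x": 0.235, "y": 0, "z": -0.035, "turn": 0}, {"x": 0.235, "y": 0, "z": -0.035, "turn": 0}], "force": 20}}

```text
time: 24.05
eef_pos: [0.581, -0.2699, 0.269]
orientation: [0.497, -0.503, 0.497, 0.504]
contact_force: [-0.2, -0.3, -1.1]
finger_gap: 0.0174
```

Call:
{"api": "play_rows", "payload": {"rows": [{"x": 0.03, "y": -0.047, "z": 0, "turn": 0}, {"x": 0.065, "y": -0.092, "z": 0, "turn": 0}, {"x": 0.102, "y": -0.133, "z": 0, "turn": 0}, {"x": 0.143, "y": -0.17, "z": 0, "turn": 0}, {"x": 0.188, "y": -0.206, "z": 0, "turn": 0}, {"x": 0.225, "y": -0.23, "z": 0, "turn": 0}, {"x": 0.232, "y": -0.236, "z": 0, "turn": 0}]}}

```text
time: 24.75
eef_pos: [0.6297, -0.2695, 0.223]
orientation: [-0.497, 0.504, -0.496, -0.503]
contact_force: [0.6, 1.8, 14.5]
finger_gap: 0.0172
```

Run:
```python
from h import *
st(); lm('scoop',near=[.55,-.27,.01]); to([.628,-.271,.2235])
```

```text
t 24.75 tcp [ 0.6297 -0.2695  0.223 ] gap 0.0172 F [ 0.6  1.8 14.5]
[[0.001, -1.0, -0.013], [-0.0, -0.013, 1.0], [-1.0, -0.001, -0.0]] [-0.04  0.69  0.5   1.73 -0.43  0.83  2.24]
side scoop 0.65 [ 0.554 -0.273  0.007]
scene scoop 0.54 [ 0.552 -0.268  0.005]
rows to [ 0.628 -0.271  0.224] [-0.002  0.005 -0.007]
```

Call:
{"api": "play_rows", "payload": {"rows": [{"x": -0.005, "y": 0, "z": 0, "turn": 0}, {"x": -0.005, "y": 0, "z": 0, "turn": 0}, {"x": -0.005, "y": 0, "z": 0, "turn": 0}, {"x": -0.005, "y": 0, "z": 0, "turn": 0}, {"x": -0.05, "y": 0, "z": 0, "turn": 0}, {"x": -0.25, "y": 0, "z": 0, "turn": 0}, {"x": -0.45, "y": 0, "z": 0, "turn": 0}, {"x": -0.5, "y": 0, "z": 0.1, "turn": 0}], "gripper": 0.4}}

```text
time: 25.75
eef_pos: [0.6279, -0.253, 0.3286]
orientation: [-0.498, 0.504, -0.497, -0.5]
contact_force: [1.0, -0.6, -0.2]
finger_gap: 0.0596
```

Call:
{"api": "play_rows", "payload": {"rows": [{"x": 0, "y": 0.1, "z": 0.2, "turn": -0.01}, {"x": 0, "y": 0.2, "z": 0.4, "turn": -0.02}, {"x": 0, "y": 0.3, "z": 0.6, "turn": -0.033}, {"x": 0, "y": 0.4, "z": 0.8, "turn": -0.033}, {"x": 0, "y": 0.5, "z": 1, "turn": -0.033}, {"x": 0, "y": 0.625, "z": 1, "turn": -0.033}, {"x": 0, "y": 0.625, "z": 1, "turn": -0.033}]}}

```text
time: 26.45
eef_pos: [0.4981, -0.0504, 0.3238]
orientation: [0.47, -0.528, 0.47, 0.529]
contact_force: [0.0, 0.2, 0.7]
finger_gap: 0.0599
```

Run:
```python
from h import *
st(); lm('knob',near=[.5,.0,.06]); lm('scoop',near=[.55,-.27,.01]);to([.502,.003,.245]);lm('dish',near=[.487,.137,.06])
lm('slug0')
```

```text
t 26.45 tcp [ 0.4981 -0.0504  0.3238] gap 0.0599 F [0.  0.2 0.7]
[[-0.001, -0.993, -0.118], [0.001, -0.118, 0.993], [-1.0, 0.001, 0.001]] [-0.52  0.27  0.58  2.1  -0.2   0.83  1.87]
side knob 0.62 [0.5   0.003 0.064]
scene knob 0.67 [0.502 0.003 0.057]
side scoop 0.76 [ 0.55  -0.272  0.001]
scene scoop 0.88 [ 0.545 -0.266  0.003]
rows to [0.502 0.003 0.245] [ 0.391 -0.037  0.271]
scene dish 0.67 [0.488 0.141 0.058]
side slug0 0.5 [0.491 0.13  0.066]
side slug0 0.49 [0.468 0.15  0.07 ]
side slug0 0.46 [ 0.436 -0.312  0.009]
side slug0 0.38 [0.469 0.134 0.071]
side slug0 0.38 [ 0.43  -0.24   0.012]
side slug0 0.36 [0.47  0.115 0.065]
scene slug0 0.47 [ 0.432 -0.239  0.009]
scene slug0 0.44 [0.467 0.111 0.066]
scene slug0 0.43 [ 0.624 -0.267  0.069]
```

Call:
{"api": "play_rows", "payload": {"rows": [{"x": 0, "y": -0.03, "z": 0.2, "turn": 0}, {"x": 0, "y": -0.037, "z": 0.268, "turn": 0}, {"x": 0.1, "y": -0.037, "z": 0.268, "turn": 0}, {"x": 0.25, "y": -0.037, "z": 0.268, "turn": 0}, {"x": 0.38, "y": -0.037, "z": 0.268, "turn": 0}, {"x": 0.391, "y": -0.037, "z": 0.268, "turn": 0}, {"x": 0.391, "y": -0.037, "z": 0.268, "turn": 0}]}}

```text
time: 27.95
eef_pos: [0.5016, 0.0026, 0.2452]
orientation: [0.47, -0.528, 0.471, 0.528]
contact_force: [0.9, 0.6, 0.2]
finger_gap: 0.0596
```

Call:
{"api": "play_rows", "payload": {"rows": [{"x": 0, "y": 0, "z": 0, "turn": 0}, {"x": 0, "y": 0, "z": 0, "turn": 0}, {"x": 0, "y": 0, "z": 0, "turn": 0}, {"x": 0, "y": 0, "z": 0, "turn": 0}, {"x": 0, "y": 0, "z": 0, "turn": 0}], "gripper": -1, "force": 40}}

```text
time: 28.45
eef_pos: [0.502, 0.003, 0.2463]
orientation: [-0.471, 0.528, -0.469, -0.528]
contact_force: [-2.6, 1.0, 12.1]
finger_gap: 0.0249
```

Call:
{"api": "play_rows", "payload": {"rows": [{"x": 0, "y": 0, "z": 0.01, "turn": 0}, {"x": 0, "y": 0, "z": 0.025, "turn": 0}, {"x": 0, "y": 0, "z": 0.045, "turn": 0}, {"x": 0, "y": 0, "z": 0.065, "turn": 0}, {"x": 0, "y": 0, "z": 0.085, "turn": 0}, {"x": 0, "y": 0, "z": 0.105, "turn": 0}, {"x": 0, "y": 0, "z": 0.125, "turn": 0}, {"x": 0, "y": 0, "z": 0.145, "turn": 0}]}}

```text
time: 29.25
eef_pos: [0.4986, 0.0316, 0.2463]
orientation: [-0.471, 0.528, -0.47, -0.528]
contact_force: [-3.3, -2.8, 12.6]
finger_gap: 0.0246
```

Call:
{"api": "play_rows", "payload": {"rows": [{"x": 0, "y": 0, "z": 0.022, "turn": 0}, {"x": 0, "y": 0, "z": 0.044, "turn": 0}, {"x": 0, "y": 0, "z": 0.066, "turn": 0}, {"x": 0, "y": 0, "z": 0.088, "turn": 0}, {"x": 0, "y": 0, "z": 0.11, "turn": 0}, {"x": 0, "y": 0, "z": 0.132, "turn": 0}, {"x": 0, "y": 0, "z": 0.154, "turn": 0}, {"x": 0, "y": 0, "z": 0.176, "turn": 0}]}}

```text
time: 30.05
eef_pos: [0.4944, 0.0666, 0.2463]
orientation: [-0.471, 0.528, -0.47, -0.528]
contact_force: [-3.8, -2.9, 12.9]
finger_gap: 0.0246
```

Call:
{"api": "play_rows", "payload": {"rows": [{"x": 0, "y": 0, "z": 0.022, "turn": 0}, {"x": 0, "y": 0, "z": 0.044, "turn": 0}, {"x": 0, "y": 0, "z": 0.066, "turn": 0}, {"x": 0, "y": 0, "z": 0.088, "turn": 0}, {"x": 0, "y": 0, "z": 0.11, "turn": 0}, {"x": 0, "y": 0, "z": 0.132, "turn": 0}, {"x": 0, "y": 0, "z": 0.154, "turn": 0}, {"x": 0, "y": 0, "z": 0.176, "turn": 0}]}}

```text
time: 30.85
eef_pos: [0.4903, 0.1016, 0.2463]
orientation: [-0.471, 0.528, -0.47, -0.528]
contact_force: [-4.4, -2.8, 14.1]
finger_gap: 0.0252
```

Call:
{"api": "play_rows", "payload": {"rows": [{"x": 0, "y": 0, "z": 0.022, "turn": 0}, {"x": 0, "y": 0, "z": 0.044, "turn": 0}, {"x": 0, "y": 0, "z": 0.066, "turn": 0}, {"x": 0, "y": 0, "z": 0.088, "turn": 0}, {"x": 0, "y": 0, "z": 0.11, "turn": 0}, {"x": 0, "y": 0, "z": 0.132, "turn": 0}, {"x": 0, "y": 0, "z": 0.154, "turn": 0}, {"x": 0, "y": 0, "z": 0.176, "turn": 0}]}}

```text
time: 31.65
eef_pos: [0.4862, 0.1366, 0.2463]
orientation: [-0.471, 0.528, -0.47, -0.528]
contact_force: [-4.0, -2.4, 14.6]
finger_gap: 0.0246
```

Call:
{"api": "play_rows", "payload": {"rows": [{"x": 0, "y": 0, "z": 0.022, "turn": 0}, {"x": 0, "y": 0, "z": 0.044, "turn": 0}, {"x": 0, "y": 0, "z": 0.066, "turn": 0}, {"x": 0, "y": 0, "z": 0.088, "turn": 0}, {"x": 0, "y": 0, "z": 0.11, "turn": 0}, {"x": 0, "y": 0, "z": 0.132, "turn": 0}, {"x": 0, "y": 0, "z": 0.154, "turn": 0}, {"x": 0, "y": 0, "z": 0.176, "turn": 0}]}}

```text
time: 32.45
eef_pos: [0.482, 0.1715, 0.2463]
orientation: [0.471, -0.528, 0.47, 0.528]
contact_force: [-5.7, -2.3, 14.0]
finger_gap: 0.0247
```

Call:
{"api": "play_rows", "payload": {"rows": [{"x": 0, "y": 0, "z": 0.02, "turn": 0}, {"x": 0, "y": 0, "z": 0.04, "turn": 0}, {"x": 0, "y": 0, "z": 0.06, "turn": 0}, {"x": 0, "y": 0, "z": 0.08, "turn": 0}, {"x": 0, "y": 0, "z": 0.1, "turn": 0}, {"x": 0, "y": 0, "z": 0.12, "turn": 0}, {"x": 0, "y": 0, "z": 0.135, "turn": 0}, {"x": 0, "y": 0, "z": 0.15, "turn": 0}]}}

```text
time: 33.25
eef_pos: [0.4785, 0.2014, 0.2463]
orientation: [0.471, -0.528, 0.47, 0.528]
contact_force: [-5.1, -2.2, 14.3]
finger_gap: 0.0247
```

Call:
{"api": "play_rows", "payload": {"rows": [{"x": 0, "y": 0, "z": 0.01, "turn": 0}, {"x": 0, "y": 0, "z": 0.018, "turn": 0}, {"x": 0, "y": 0, "z": 0.024, "turn": 0}]}}

```text
time: 33.55
eef_pos: [0.4785, 0.2026, 0.2463]
orientation: [-0.47, 0.528, -0.472, -0.527]
contact_force: [-3.0, -32.5, 25.0]
finger_gap: 0.0249
```

Call:
{"api": "play_rows", "payload": {"rows": [{"x": 0, "y": 0, "z": -0.008, "turn": 0}, {"x": 0, "y": 0, "z": -0.008, "turn": 0}, {"x": 0, "y": 0, "z": -0.008, "turn": 0}, {"x": 0, "y": 0, "z": -0.008, "turn": 0}, {"x": 0, "y": 0, "z": -0.008, "turn": 0}, {"x": -0.1, "y": 0, "z": -0.008, "turn": 0}, {"x": -0.3, "y": 0, "z": -0.05, "turn": 0}, {"x": -0.5, "y": 0, "z": -0.25, "turn": 0}], "gripper": 0.4}}

```text
time: 34.35
eef_pos: [0.4829, 0.1633, 0.3415]
orientation: [0.469, -0.529, 0.469, 0.529]
contact_force: [2.1, -0.1, 0.9]
finger_gap: 0.06
```

Call:
{"api": "play_rows", "payload": {"rows": [{"x": 0, "y": 0, "z": -0.2, "turn": 0}, {"x": 0, "y": 0, "z": -0.4, "turn": 0}, {"x": 0, "y": 0, "z": -0.6, "turn": 0}, {"x": 0, "y": 0, "z": -0.6, "turn": 0}, {"x": 0, "y": 0, "z": -0.6, "turn": 0}]}}

```text
time: 34.85
eef_pos: [0.4971, 0.0411, 0.3405]
orientation: [0.471, -0.528, 0.471, 0.528]
contact_force: [-0.3, 1.5, 0.6]
finger_gap: 0.0599
```

Run:
```python
from h import *
st(); 
for c in ('side','scene'):
    p=robot.read_camera(c);save(p,c+'9.png')
    for n in('slug0','knob','dish','scoop'):
        for d in robot.landmark_of(p,n): print(c,n,round(d['conf'],2),np.round(d['at'],3))
a=cv2.imread('pics/side9.png');b=cv2.imread('pics/scene9.png')
A=cv2.resize(a[80:360,150:400],(400,448));B=cv2.resize(b[90:340,170:393],(400,448))
cv2.imwrite('pics/m9.png',np.hstack([A,B]))
```

```text
t 34.85 tcp [0.4971 0.0411 0.3405] gap 0.0599 F [-0.3  1.5  0.6]
[[0.0, -0.993, -0.114], [0.0, -0.114, 0.993], [-1.0, -0.0, 0.0]] [-0.75  0.24  0.62  2.09 -0.18  0.86  1.67]
side slug0 0.58 [0.444 0.332 0.07 ]
side slug0 0.58 [0.466 0.329 0.07 ]
side slug0 0.48 [0.449 0.314 0.067]
side slug0 0.38 [ 0.435 -0.311  0.012]
side slug0 0.38 [ 0.428 -0.239  0.011]
side slug0 0.38 [0.446 0.352 0.068]
side knob 0.71 [0.466 0.336 0.072]
side knob 0.71 [0.464 0.337 0.19 ]
side knob 0.59 [0.479 0.198 0.062]
side knob 0.38 [0.448 0.313 0.068]
side dish 0.64 [0.464 0.336 0.059]
side dish 0.53 [0.446 0.349 0.072]
side scoop 0.86 [ 0.55  -0.27   0.002]
side scoop 0.59 [ 0.429 -0.148  0.003]
scene slug0 0.35 [ 0.428 -0.238  0.006]
scene knob 0.64 [0.479 0.203 0.058]
scene dish 0.82 [0.466 0.339 0.058]
scene dish 0.69 [0.482 0.2   0.086]
scene scoop 0.78 [ 0.431 -0.154 -0.004]
scene scoop 0.74 [ 0.549 -0.266  0.005]
scene scoop 0.16 [0.482 0.198 0.089]
```

View pics/m9.png

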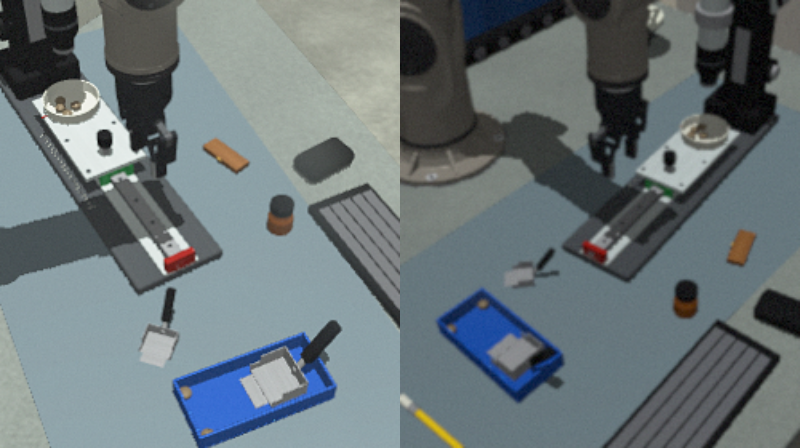

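```bash
python3 -c "
from rig import robot
print(robot.close_job())"
```

```text
the job is handed in; nothing more can be done
None
```

The job is done and handed in at about 35 s of the 72 s allowed; the hand-in reports no verdict.

**Slide check:** I ran the empty carriage by its knob up to the lens stop, then back to the loading stop. I took each stop from the force: it rose to about 30 N there, against a few newtons while sliding. I felt no sticky spots.

**Slugs:** I used the larger scoop, the one in the tray. It picked up four slugs, carried lip up. I tipped them into the dish by easing the grip so the bowl swung down under its own weight.

**Scoop:** It was laid back in the tray, bowl up.

**Final run:** I took the loaded carriage slowly to the lens stop (about 32 N at contact), then released the knob and drew clear.

**Last checks:**
- The side camera showed four slugs in the dish and two in the tray, with none elsewhere. The scene camera picked out only one tray slug by name, but its picture shows nothing loose.
- The dish is under the lens to within the cameras' accuracy.
- The arm never went near the jar, case or brush, and the last picture shows nothing amiss with them; I did not measure them again.
- None of my checks failed. The networks gave some false labels (for example "dish" on the scoop), which I set aside after comparing with the pictures.

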